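# Tip a salvaged drawer front over onto the display ledge

## Task

The drawer front lies face down on the bench in front of the raised display ledge. Push it up against the ledge until it stands on edge and tips over onto the ledge, face up, then slide it fully home and square against the rail at the back of the ledge, between the jar and the tin. Push gently so that its edges do not chip, leave the jar, the tin and the wrench where they are, and let go of everything.

Things in the scene. Friction and masses are not known exactly. Their poses are not given: they have to be found in the camera images.
- front: Old hardwood drawer front, a flat board 120 mm (own x) by 180 mm (own y) by 16 mm thick, 0.2 to 0.37 kg; friction on wood and fingers about 0.5 to 0.7. Too broad to grasp. Origin: middle of its face; z points out of its back: up while it lies face down, down once it lies face up (origin then 38 mm above the bench if on the ledge). Its edges chip when the fingers push it with more than 20 N.
- front_back (a point): Middle of the drawer front's back, 16 mm from the face's. Back: flat, with four dowel holes near the corners, two screw holes and one groove. Face: a raised field 112 x 172 mm, 6 mm proud of the 10 mm thick board, with a thin routed line and two screw holes. So, face down, the board's edge overhangs the field by 4 mm all round and spans 6 to 16 mm above the bench.
- ledge: Fixed display ledge: a timber plank 200 mm deep (own x), 620 mm long (own y), 22 mm high, with an upright front face. Origin: on the front face, at bench level, midway along; x points level from the front face towards the rail (away from the robot), y along the front face, z up. The drawer front starts on the bench 10 to 60 mm in front of it, its 180 mm side roughly along it.
- rail (a point): Foot of the stop rail's front, on the plank's top (22 mm above the bench), midway along the ledge, 132 mm behind the plank's front face. The fixed rail is 22 mm thick and rises 24 mm above the plank, along its whole length. Axes as the ledge's.
- jar: Amber glass jar with a steel cap, 64 mm across, 95 mm high, standing on the ledge to the left (+y) of the free place. Origin: centre of its underside, z up. Bystander.
- tin: Bare metal tin, 68 mm across, 60 mm high, standing on the ledge to the right (-y) of the free place. Origin: centre of its underside, z up. Bystander.
- wrench: Steel wrench, 160 mm long, lying on the bench to the left. Origin: its underside, x along its length. Bystander.

How it is judged:
On the way, in this order (a step that is already met when the one before it is completed fails the run):
1. the drawer front stands on edge against the front of the ledge (angle between front's own z axis and vertical between 1.2 and 2 rad and contact force between front and ledge above 0.2 N), for 0.05 s.
2. the drawer front has tipped over and lies face up on the ledge (angle between front's own z axis and vertical above 3 rad and height (world z) of front above 0.033 m and contact force between front and ledge above 0.2 N), for 0.2 s.
At the end, for the whole second after the job is handed in: The drawer front lies flat and face up on the ledge (within 5 degrees of level), its far long edge against the stop rail within 4 mm and square to it within 3 degrees, between the jar and the tin (its middle within 70 mm of the ledge's middle), at rest and released (angle between front's own z axis and vertical above 3.06 rad and height (world z) of front between 0.034 and 0.042 m and x of front in the frame of ledge between 0.068 and 0.076 m and y of front in the frame of ledge between -0.07 and 0.07 m and angle between the x axis of front and the x axis of ledge, either way round below 0.05 rad and linear speed of front below 0.02 m/s); the robot touches nothing.
It fails at once if the fingers push the drawer front with more than 20 N (contact force between the fingers and front above 20 N).
It fails at once if the jar is moved more than 15 mm (distance of jar from where it was at the start of the episode above 0.015 m).
It fails at once if the tin is moved more than 15 mm (distance of tin from where it was at the start of the episode above 0.015 m).
It fails at once if the wrench is moved more than 15 mm (distance of wrench from where it was at the start of the episode above 0.015 m).
It also fails if it takes over 69 s, if anything falls off the work surface, if the arm or the gripper's body presses on something with over 40 N, if the wrist force passes 120 N, or if a joint passes its speed limit or range.

## Robot

A 6-joint arm with a two-finger parallel gripper is mounted at the origin on the work surface. World frame = base frame: x ahead of the robot, y to its left, z up, the work surface at z = 0. Lengths are in m, angles in rad, forces in N, time in s.
With the tool pointing down it reaches from about 0.2 to 0.875 m from the base axis. Payload 3.4 kg.
Tool frame: the origin (TCP) lies at the very end of the fingers, on their centre line; the grasp point (between the pads) lies 19 mm behind it; z points along the fingers, y is the line along which they close (so a half turn about z gives the same grasp; the last joint's range is limited). The gripper opens to 94 mm and grips with 3 to 60 N. Pads are 16 mm wide; open, the fingers measure 119 mm over their backs; the gripper's body (75 mm by 177 mm) begins 78 mm behind the grasp point.
Start: joints at [-1.424, 0.276, 1.505, -0, 1.361, -0.121], TCP at [0.152, -0.555, 0.205] pointing down, gripper open.
Joint ranges: [-2.89, 2.89], [-0.75, 2.08], [0.22, 2.7], [-1.18, 4.32], [0.11, 2.71], [-2.7, 2.7]. Speed limits (rad/s): [2.57, 2.57, 3.14, 3.14, 3.14, 3.14].

## Interface

Orientations are given as a unit quaternion [w, x, y, z].
In Python, from station import sense, grab_frame, calibration, job_done gives the robot as it stands.
- The arm moves only by the tool play_rows, never from a script. Its argument "steps" is a list of rows, each a list of 5 numbers: the opening, from -1 (shut) to 1 (fully open), then the shift along the world's x, y, z in normalised numbers (1 is 0.75 m), then the turn about the world's z in fractions of the full range, 1 being 90 degrees. In form: [[grip, tx, ty, tz, roll], ...]. A call has 1 to 20 rows; each row is the pose to reach, as a shift and turn from the pose commanded when the call began; what a row does not reach only later rows make up. A row lasts 1/12 s, in which the tool goes at most 41.7 mm and 7.16 degrees, less where a joint would pass 70% of its speed; a pose out of reach is approached as far as the arm can. Shift and turn numbers lie between -1 and 1, and a call with a number outside is refused. A call with a gripper value outside its range is refused whole. The fingers move at their own pace and stop on an object; "force" is the grip in N (left out, the last holds). Time passes only in rows, so rows that repeat a pose let the fingers close. It gives the time, the measured TCP pose, the force, the opening and the grip force at its end, in the units of the state.
- sense(): the state, without advancing time (a new reading comes with each control period).
- grab_frame(name): name is "side" or "top" or "wrist"; returns the picture (400x640x3 uint8, red, green, blue); there is no depth.
- calibration(name): a dict with "intrinsics" (3x3 intrinsics, pixels), "R" (3x3) and "t" (3): a world point X has camera coordinates R X + t; the wrist camera has in their place "T_tool_cam" (4x4, takes a point from camera to tool coordinates, whose origin is the TCP and whose axes are the flange's). Camera axes: x right, y down, z forward; pixel columns grow to the right and rows downward; lengths in m; the calibration is good to about 2 mm. A picture is of the moment at which its call begins: read the wrist's pose just before it. calibration takes no time and is no camera call.
- job_done(): hands the job in; it is judged then, once.
The state is a dict: "t": time; "joints": joint angles; "dq": joint speeds; "tau": joint torques, N m; "tcp_pos": TCP position; "tool_rot": TCP orientation; "wrist_force": force on the tool from outside, world axes, zero at the start; "ft_torque": the same for the moment, N m; "finger_gap": opening from 0.0 (shut) to 1.0 (fully open); "gripper_force": force on a finger pad.
Only numpy, scipy, OpenCV 4.12 (cv2) and the standard library are available. Lean on these libraries where they do the work, as an engineer would, in place of code of your own. Each camera call takes 0.05 s, during which the arm holds its last target. There are 200 camera calls.

## Working session

There is one attempt and no reset: what is moved stays moved. The work goes in short steps, Python scripts to look and compute and a tool call to move; the robot and the scene stay as the last step left them, time stands still between calls to the robot, and variables do not carry over. Pictures are saved under pics/ and viewed, at most 10 in all, crops included, and the job is handed in when it is done.

Besides the shell and the picture viewer there is one more tool, called after "Call:" by a JSON object that holds its "op" and its "data", one argument or row to a line. play_rows: Moves the arm, as the interface text tells. Its arguments: {"type":"object","properties":{"steps":{"type":"array","items":{"type":"array","items":{"type":"number"}}},"force":{"type":"number"}},"required":["steps"]}

```bash
mkdir -p pics; python3 - <<'E'
from station import *
import cv2
for n in("top","side"):
    cv2.imwrite(f"pics/{n}0.png",cv2.cvtColor(grab_frame(n),cv2.COLOR_RGB2BGR)); c=calibration(n); print(n,c)
print(sense())
E
```

```text
top {'intrinsics': array([[421.82982963,   0.        , 321.90991109],
       [  0.        , 421.82982963, 201.15324231],
       [  0.        ,   0.        ,   1.        ]]), 'R': array([[-0.03008133, -0.99912262,  0.02913925],
       [-0.99496935,  0.02714385, -0.09643238],
       [ 0.09555682, -0.03189347, -0.99491291]]), 't': array([0.08977159, 0.53744538, 0.92701599])}
side {'intrinsics': array([[385.46433221,   0.        , 320.25304728],
       [  0.        , 385.46433221, 200.98719555],
       [  0.        ,   0.        ,   1.        ]]), 'R': array([[-0.86813652, -0.49606874, -0.01596203],
       [-0.25690968,  0.47665204, -0.84071413],
       [ 0.42466034, -0.72575384, -0.5412439 ]]), 't': array([0.50664749, 0.14356728, 0.6916958 ])}
{'t': 0.1, 'joints': array([-1.42401748e+00,  2.76551803e-01,  1.50597144e+00, -3.57104311e-05,
        1.36070550e+00, -1.20974865e-01]), 'dq': array([-0.00104489, -0.00313889, -0.00049979,  0.00105455, -0.00209606,
        0.00029722]), 'tau': array([ 1.01385242e-03, -4.05457914e+01, -2.37779903e+01,  7.03291339e-02,
        2.98674346e-02, -5.03648323e-05]), 'tcp_pos': array([ 0.15204777, -0.5540182 ,  0.20469379]), 'tool_rot': array([-8.17755120e-04,  9.91051040e-01,  1.33480959e-01, -2.80122689e-05]), 'wrist_force': array([ 0.5765704 ,  0.07033323, -0.90307169]), 'ft_torque': array([-0.02405429, -0.01577074,  0.01810739]), 'gripper_force': 0.0, 'finger_gap': 0.9998158246883931}
```

View pics/top0.png

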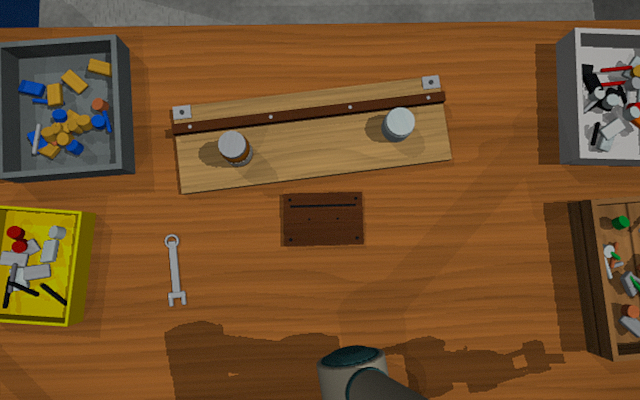

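View pics/side0.png

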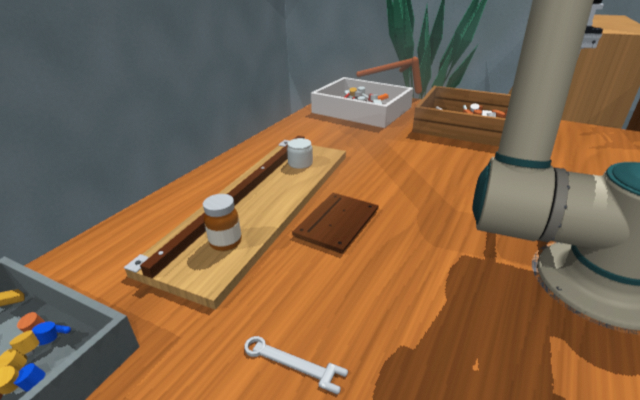

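Top view: the board is around (283–363, 193–246), the ledge's front edge runs from about (181,193) to (451,159), the jar is near (233,148), the tin near (399,124), and the wrench near (175,270). I'll enlarge it to get the corners.

```bash
python3 - <<'E'
import cv2
im=cv2.imread("pics/top0.png")[100:250,170:460]
im=cv2.convertScaleAbs(im,alpha=1.6,beta=20)
im=cv2.resize(im,None,fx=2.75,fy=2.75,interpolation=cv2.INTER_CUBIC)
cv2.imwrite("pics/top0c.png",im)
E
```

```text
(no output)
```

View pics/top0c.png

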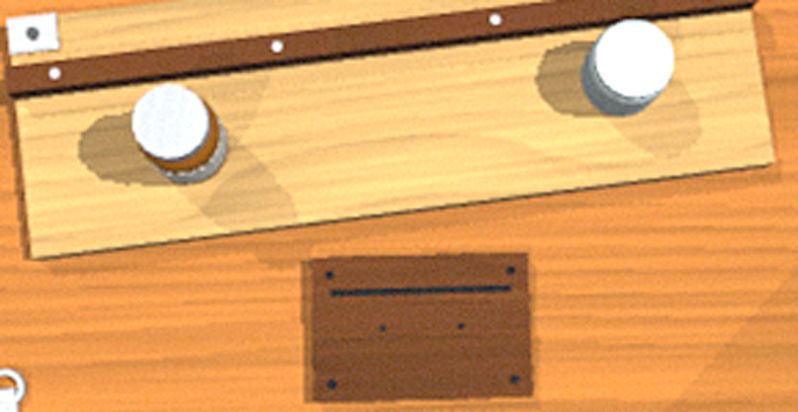

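The crop shows the ledge's front top edge from (35,258) to (772,162). The board's corners are (312,258), (527,253), (533,396) and (316,402). The jar cap is centred at (171,122) and the tin top at (634,58).

```bash
cat > h.py <<'E'
import numpy as np
from station import *
def w(cam,uv,z):
    c=calibration(cam);d=c["R"].T@np.linalg.solve(c["intrinsics"],[*uv,1]);o=-c["R"].T@c["t"]
    return o+d*(z-o[2])/d[2]
E
python3 - <<'E'
from h import *
f=lambda u,v,z:w("top",(170+u/2.75,100+v/2.75),z)
A=f(35,258,.022);B=f(772,162,.022);P=[f(*p,.016) for p in[(312,258),(527,253),(533,396),(316,402)]]
y=(A-B);L=np.linalg.norm(y);y/=L;x=np.array([y[1],-y[0],0]);O=(A+B)/2
print("ledge",O,L,"yaw",np.degrees(np.arctan2(x[1],x[0])))
for n,p in[("jar",f(171,122,.117)),("tin",f(634,58,.082))]+[("b",p) for p in P]+[("bc",sum(P)/4)]:print(n,p.round(4),"in ledge",((p-O)@x).round(4),((p-O)@y).round(4))
e=P[0]-P[1];print("board yaw",np.degrees(np.arctan2(-e[0],e[1])))
E
```

```text
ledge [0.59743448 0.08022121 0.022     ] 0.6152683196316643 yaw 6.031037655968877
jar [0.6529 0.2577 0.117 ] in ledge 0.0738 0.1707
tin [ 0.7042 -0.0998  0.082 ] in ledge 0.0873 -0.1903
b [0.5598 0.161  0.016 ] in ledge -0.029 0.0843
b [ 0.5592 -0.0175  0.016 ] in ledge -0.0483 -0.0931
b [ 0.4408 -0.0178  0.016 ] in ledge -0.1661 -0.081
b [0.4413 0.1603 0.016 ] in ledge -0.1469 0.096
bc [0.5002 0.0715 0.016 ] in ledge -0.0976 0.0015
board yaw -0.18946058152918924
```

The rows are not in the units I measure in: shifts go in shares of 0.75 m and turns go in shares of 90 degrees. I convert before sending: 0.612 m / 0.75 = 0.816, 0.2366 m / 0.75 = 0.3155, -9.3 degrees / 90 = -0.1033.

Call:
{"op": "play_rows", "data": {
  "steps": [
    [1,0.04,0.1067,0,-0.0111],
    [1,0.08,0.2067,0,-0.0222],
    [1,0.12,0.3067,0,-0.0444],
    [1,0.16,0.4067,0,-0.0667],
    [1,0.2,0.5067,0,-0.0889],
    [1,0.24,0.6067,0,-0.1],
    [1,0.28,0.7067,0,-0.1033],
    [1,0.3,0.7733,0,-0.1033],
    [1,0.3155,0.816,0,-0.1033],
    [1,0.3155,0.816,0,-0.1033],
    [1,0.3155,0.816,0,-0.1033],
    [1,0.3155,0.816,0,-0.1033],
    [1,0.3155,0.816,0,-0.1033]
  ]
}}

```text
t: 1.18
tcp_pos: [0.3479, -0.0475, 0.2055]
tool_rot: [0.0, 0.999, 0.052, 0.0]
wrist_force: [1.3, -0.8, 0.4]
finger_gap: 0.998
gripper_force: 0.0
```

Call:
{"op": "play_rows", "data": {
  "steps": [
    [1,0,0,0,0],
    [1,0,0,0,0]
  ]
}}

```text
t: 1.35
tcp_pos: [0.348, -0.0471, 0.2053]
tool_rot: [0.0, 0.998, 0.057, -0.0]
wrist_force: [0.1, -0.7, -1.2]
finger_gap: 0.999
gripper_force: 0.0
```

Converted, -0.202 m / 0.75 = -0.2693, 0.1052 m / 0.75 = 0.1403, -0.5 degrees / 90 = -0.0056.

Call:
{"op": "play_rows", "data": {
  "steps": [
    [1,0.016,0.04,0,-0.0056],
    [1,0.032,0.08,0,-0.0056],
    [1,0.0467,0.12,0,-0.0056],
    [1,0.0541,0.1403,0,-0.0056],
    [1,0.0541,0.1403,-0.04,-0.0056],
    [1,0.0541,0.1403,-0.0933,-0.0056],
    [1,0.0541,0.1403,-0.1467,-0.0056],
    [1,0.0541,0.1403,-0.2,-0.0056],
    [1,0.0541,0.1403,-0.24,-0.0056],
    [1,0.0541,0.1403,-0.26,-0.0056],
    [1,0.0541,0.1403,-0.2693,-0.0056],
    [1,0.0541,0.1403,-0.2693,-0.0056],
    [1,0.0541,0.1403,-0.2693,-0.0056],
    [1,0.0541,0.1403,-0.2693,-0.0056]
  ]
}}

```text
t: 2.52
tcp_pos: [0.39, 0.0549, 0.0045]
tool_rot: [0.0, 0.999, 0.048, 0.001]
wrist_force: [-0.6, 0.4, 0.9]
finger_gap: 1.002
gripper_force: 0.0
```

```bash
python3 - <<'E'
from h import *
s=sense();q=s["tool_rot"];print(s["t"],s["tcp_pos"],2*np.degrees(np.arctan2(q[2],q[1])),s["wrist_force"])
E
```

```text
2.5167 [0.39001877 0.0548914  0.00453196] 5.469459679297532 [-0.55686718  0.44187426  0.90988833]
```

Converted, 0.07 m / 0.75 = 0.0933, 0.0034 m / 0.75 = 0.0045, 0.5 degrees / 90 = 0.0056.

Call:
{"op": "play_rows", "data": {
  "steps": [
    [1,0.0107,0.0013,-0.0027,0.0056],
    [1,0.0213,0.0027,-0.0027,0.0056],
    [1,0.032,0.0033,-0.0027,0.0056],
    [1,0.0387,0.004,-0.0027,0.0056],
    [1,0.0427,0.0045,-0.0027,0.0056],
    [1,0.0467,0.0049,-0.0027,0.0056],
    [1,0.0507,0.0053,-0.0027,0.0056],
    [1,0.0547,0.0057,-0.0027,0.0056],
    [1,0.0587,0.0061,-0.0027,0.0056],
    [1,0.0627,0.0067,-0.0027,0.0056],
    [1,0.0667,0.0071,-0.0027,0.0056],
    [1,0.0707,0.0075,-0.0027,0.0056],
    [1,0.0747,0.0079,-0.0027,0.0056],
    [1,0.0787,0.0083,-0.0027,0.0056],
    [1,0.0827,0.0088,-0.0027,0.0056],
    [1,0.0867,0.0092,-0.0027,0.0056],
    [1,0.0907,0.0096,-0.0027,0.0056],
    [1,0.0933,0.0099,-0.0027,0.0056],
    [1,0.0933,0.0099,-0.0027,0.0056]
  ]
}}

```text
t: 4.1
tcp_pos: [0.4604, 0.0632, 0.0016]
tool_rot: [0.0, 0.999, 0.053, 0.001]
wrist_force: [-0.0, 0.1, -0.2]
finger_gap: 1.0
gripper_force: 0.1
```

```bash
cat >>h.py <<'E'
O=np.array([.5974,.0802,0]);yw=np.radians(6.03);X=np.array([np.cos(yw),np.sin(yw),0]);Y=np.array([-X[1],X[0],0])
def st():
    s=sense();q=s["tool_rot"];p=s["tcp_pos"];F=s["wrist_force"]
    print("t",round(s["t"],2),"ledge xy",((p-O)@X).round(4),((p-O)@Y).round(4),"z",p[2].round(4),"yaw",2*np.degrees(np.arctan2(q[2],q[1])).round(2),"F",(F@X).round(2),(F@Y).round(2),F[2].round(2),"T",s["ft_torque"].round(2))
E
python3 - <<'E'
from h import *
import cv2
st()
im=grab_frame("side")[140:290,200:420]
cv2.imwrite("pics/s1.png",cv2.cvtColor(cv2.resize(im,None,fx=3.5,fy=3.5,interpolation=cv2.INTER_CUBIC),cv2.COLOR_RGB2BGR))
E
```

```text
t 4.1 ledge xy -0.1381 -0.0025 z 0.0016 yaw 6.04 F -0.01 0.08 -0.2 T [-0.02  0.04  0.02]
```

View pics/s1.png

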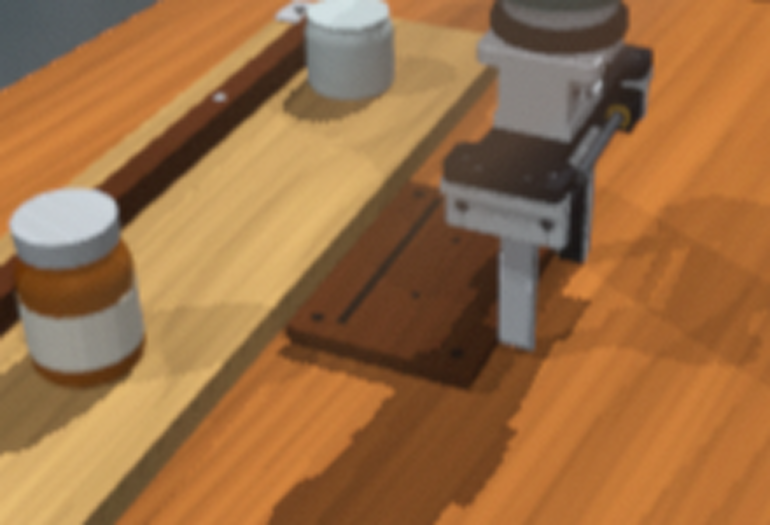

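The fingers are flush on the near edge (around (515,340)). The board is now parallel to the ledge, with a small gap left at the far side. Next I'll press it gently against the ledge.

Converted, 0.0085 m / 0.75 = 0.0113, 0.0075 m / 0.75 = 0.01.

Call:
{"op": "play_rows", "data": {
  "steps": [
    [1,0.0027,0.0003,0,0],
    [1,0.0053,0.0005,0,0],
    [1,0.008,0.0008,0,0],
    [1,0.01,0.0011,0,0],
    [1,0.0113,0.0012,0,0],
    [1,0.0113,0.0012,0,0]
  ]
}}

```text
t: 4.65
tcp_pos: [0.4684, 0.064, 0.0015]
tool_rot: [0.0, 0.999, 0.053, 0.001]
wrist_force: [-0.2, -0.6, -0.3]
finger_gap: 0.999
gripper_force: 0.3
```

```bash
python3 -c "from h import *;st()"
```

```text
t 4.65 ledge xy -0.13 -0.0025 z 0.0015 yaw 6.04 F -0.3 -0.6 -0.26 T [-0.02  0.11  0.05]
```

Converted, 0.002 m / 0.75 = 0.0027, 0.001 m / 0.75 = 0.0013.

Call:
{"op": "play_rows", "data": {
  "steps": [
    [1,0.0013,0.0001,0,0],
    [1,0.0027,0.0003,0,0],
    [1,0.0027,0.0003,0,0]
  ]
}}

```text
t: 4.9
tcp_pos: [0.4684, 0.0641, 0.0015]
tool_rot: [0.0, 0.999, 0.053, -0.001]
wrist_force: [-4.0, -1.6, 1.9]
finger_gap: 1.001
gripper_force: 1.9
```

Converted, 0.001 m / 0.75 = 0.0013, 0.0001 m / 0.75 = 0.0001.

Call:
{"op": "play_rows", "data": {
  "steps": [
    [1,0.0013,0.0001,0,0],
    [1,0.0013,0.0001,0,0]
  ]
}}

```text
t: 5.07
tcp_pos: [0.4702, 0.0643, 0.0015]
tool_rot: [-0.0, 0.999, 0.053, 0.0]
wrist_force: [-3.2, -0.2, -0.6]
finger_gap: 1.003
gripper_force: 1.9
```

Converted, 0.001 m / 0.75 = 0.0013, 0.0001 m / 0.75 = 0.0001.

Call:
{"op": "play_rows", "data": {
  "steps": [
    [1,0.0013,0.0001,0,0],
    [1,0.0013,0.0001,0,0]
  ]
}}

```text
t: 5.23
tcp_pos: [0.4702, 0.0644, 0.0014]
tool_rot: [0.0, 0.999, 0.053, -0.001]
wrist_force: [-5.1, -0.6, 3.6]
finger_gap: 1.0
gripper_force: 2.4
```

Call:
{"op": "play_rows", "data": {
  "steps": [
    [1,0.0013,0.0001,0,0],
    [1,0.0013,0.0001,0,0]
  ]
}}

```text
t: 5.4
tcp_pos: [0.4702, 0.0644, 0.0014]
tool_rot: [0.0, 0.999, 0.053, -0.002]
wrist_force: [-6.6, -0.8, 5.4]
finger_gap: 0.999
gripper_force: 3.2
```

Converted, 0.001 m / 0.75 = 0.0013, 0.0001 m / 0.75 = 0.0001.

Call:
{"op": "play_rows", "data": {
  "steps": [
    [1,0.0013,0.0001,0,0],
    [1,0.0013,0.0001,0,0]
  ]
}}

```text
t: 5.57
tcp_pos: [0.4702, 0.0644, 0.0012]
tool_rot: [0.0, 0.999, 0.053, -0.003]
wrist_force: [-6.1, -0.8, 6.2]
finger_gap: 1.0
gripper_force: 4.0
```

```bash
python3 -c "from h import *;st()"
```

```text
t 5.57 ledge xy -0.1282 -0.0024 z 0.0012 yaw 6.04 F -6.16 -0.14 6.18 T [-0.35  1.38 -0.13]
```

Call:
{"op": "play_rows", "data": {
  "steps": [
    [1,0,0,0.0013,0],
    [1,0,0,0.0027,0],
    [1,0,0,0.0027,0]
  ]
}}

```text
t: 5.82
tcp_pos: [0.4702, 0.0645, 0.0026]
tool_rot: [-0.0, 0.999, 0.052, -0.003]
wrist_force: [-5.0, -1.0, -1.1]
finger_gap: 1.0
gripper_force: 2.9
```

Converted, 0.002 m / 0.75 = 0.0027, 0.001 m / 0.75 = 0.0013.

Call:
{"op": "play_rows", "data": {
  "steps": [
    [1,0,0,0.0013,0],
    [1,0,0,0.0027,0],
    [1,0,0,0.0027,0]
  ]
}}

```text
t: 6.07
tcp_pos: [0.4701, 0.0645, 0.0045]
tool_rot: [-0.0, 0.999, 0.053, -0.003]
wrist_force: [-6.0, -0.4, -1.5]
finger_gap: 1.0
gripper_force: 2.9
```

```bash
python3 -c "from h import *;st()"
```

```text
t 6.07 ledge xy -0.1282 -0.0022 z 0.0045 yaw 6.02 F -6.02 0.18 -1.46 T [-0.13  1.14 -0.18]
```

Converted, 0.009 m / 0.75 = 0.012, 0.0045 m / 0.75 = 0.006.

Call:
{"op": "play_rows", "data": {
  "steps": [
    [1,0,0,0.002,0],
    [1,0,0,0.004,0],
    [1,0,0,0.006,0],
    [1,0,0,0.008,0],
    [1,0,0,0.01,0],
    [1,0,0,0.012,0],
    [1,0,0,0.012,0]
  ]
}}

```text
t: 6.65
tcp_pos: [0.4702, 0.0645, 0.0136]
tool_rot: [-0.0, 0.999, 0.053, -0.003]
wrist_force: [-5.4, -0.2, -1.4]
finger_gap: 0.999
gripper_force: 3.0
```

```bash
python3 - <<'E'
from h import *
import cv2
st()
im=grab_frame("side")[140:290,200:420]
cv2.imwrite("pics/s2.png",cv2.cvtColor(cv2.resize(im,None,fx=3.5,fy=3.5,interpolation=cv2.INTER_CUBIC),cv2.COLOR_RGB2BGR))
E
```

```text
t 6.65 ledge xy -0.1282 -0.0022 z 0.0136 yaw 6.04 F -5.41 0.35 -1.43 T [-0.24  1.14 -0.09]
```

View pics/s2.png

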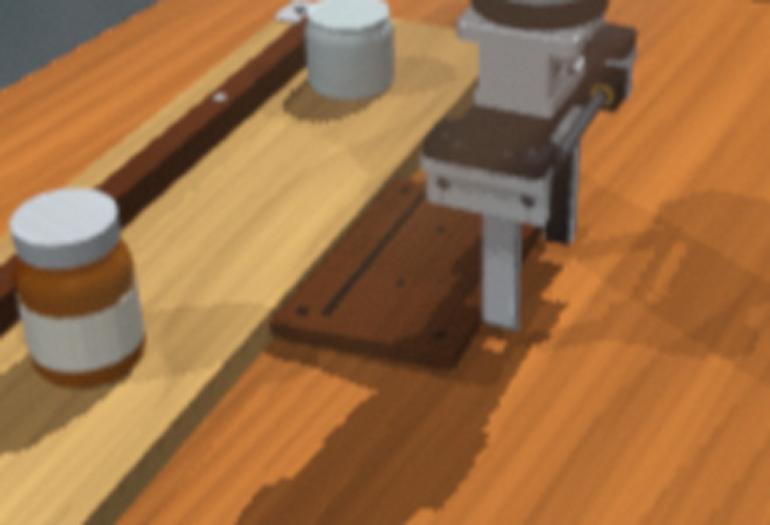

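The near edge has lifted: there is light under it at about (495,345), and the vertical force matches half the board's weight. I'll follow the arc from here.

Converted, 0.02 m / 0.75 = 0.0267, 0.018 m / 0.75 = 0.024.

Call:
{"op": "play_rows", "data": {
  "steps": [
    [1,0,0,0.0027,0],
    [1,0,0,0.0053,0],
    [1,0,0,0.008,0],
    [1,0.0003,0,0.0107,0],
    [1,0.0005,0,0.0133,0],
    [1,0.0008,0,0.016,0],
    [1,0.0012,0.0001,0.0187,0],
    [1,0.0016,0.0001,0.0213,0],
    [1,0.0021,0.0003,0.024,0],
    [1,0.0027,0.0003,0.0267,0],
    [1,0.0027,0.0003,0.0267,0]
  ]
}}

```text
t: 7.62
tcp_pos: [0.4725, 0.0648, 0.0338]
tool_rot: [-0.0, 0.999, 0.053, -0.003]
wrist_force: [-5.8, -1.0, -1.1]
finger_gap: 0.999
gripper_force: 3.0
```

```bash
python3 -c "from h import *;st()"
```

```text
t 7.62 ledge xy -0.1259 -0.0022 z 0.0338 yaw 6.04 F -5.87 -0.38 -1.09 T [-0.2   1.15 -0.06]
```

Converted, 0.0408 m / 0.75 = 0.0544, 0.0383 m / 0.75 = 0.0511.

Call:
{"op": "play_rows", "data": {
  "steps": [
    [1,0.0007,0,0.0033,0],
    [1,0.0015,0.0001,0.0067,0],
    [1,0.0023,0.0003,0.0093,0],
    [1,0.0032,0.0003,0.0123,0],
    [1,0.0043,0.0004,0.0155,0],
    [1,0.0053,0.0005,0.0187,0],
    [1,0.0065,0.0007,0.0216,0],
    [1,0.0083,0.0008,0.0256,0],
    [1,0.0101,0.0011,0.0295,0],
    [1,0.012,0.0012,0.0332,0],
    [1,0.0141,0.0015,0.0369,0],
    [1,0.0163,0.0017,0.0407,0],
    [1,0.0184,0.002,0.0443,0],
    [1,0.0208,0.0021,0.0477,0],
    [1,0.0233,0.0024,0.0511,0],
    [1,0.026,0.0027,0.0544,0],
    [1,0.026,0.0027,0.0544,0]
  ]
}}

```text
t: 9.03
tcp_pos: [0.4927, 0.0668, 0.0755]
tool_rot: [-0.0, 0.999, 0.053, -0.002]
wrist_force: [-8.2, -0.4, 3.5]
finger_gap: 1.001
gripper_force: 3.7
```

```bash
python3 -c "from h import *;st()"
```

```text
t 9.03 ledge xy -0.1056 -0.0023 z 0.0755 yaw 6.04 F -8.18 0.49 3.51 T [-0.14  1.35 -0.1 ]
```

Converted, 0.0294 m / 0.75 = 0.0392, 0.0266 m / 0.75 = 0.0355.

Call:
{"op": "play_rows", "data": {
  "steps": [
    [1,0.002,0.0003,0.004,0],
    [1,0.0051,0.0005,0.0073,0],
    [1,0.0083,0.0008,0.0107,0],
    [1,0.0117,0.0012,0.0139,0],
    [1,0.0152,0.0016,0.0168,0],
    [1,0.0179,0.0019,0.0193,0],
    [1,0.0211,0.0023,0.0221,0],
    [1,0.0245,0.0025,0.0249,0],
    [1,0.028,0.0029,0.0275,0],
    [1,0.0317,0.0033,0.03,0],
    [1,0.0355,0.0037,0.0323,0],
    [1,0.0392,0.0041,0.0344,0],
    [1,0.0392,0.0041,0.0344,0]
  ]
}}

```text
t: 10.12
tcp_pos: [0.5257, 0.0699, 0.1016]
tool_rot: [0.0, 0.999, 0.053, 0.001]
wrist_force: [-2.5, -0.8, 2.3]
finger_gap: 1.004
gripper_force: 1.3
```

```bash
python3 -c "from h import *;st()"
```

```text
t 10.12 ledge xy -0.0724 -0.0027 z 0.1016 yaw 6.04 F -2.57 -0.51 2.3 T [0.06 0.39 0.  ]
```

Converted, 0.0336 m / 0.75 = 0.0448, 0.0027 m / 0.75 = 0.0036.

Call:
{"op": "play_rows", "data": {
  "steps": [
    [1,0.0037,0.0004,0.002,0],
    [1,0.0075,0.0008,0.0037,0],
    [1,0.0112,0.0012,0.0053,0],
    [1,0.0149,0.0016,0.0068,0],
    [1,0.0187,0.002,0.008,0],
    [1,0.0224,0.0024,0.0091,0],
    [1,0.0261,0.0028,0.0101,0],
    [1,0.0299,0.0032,0.0111,0],
    [1,0.0336,0.0036,0.0119,0],
    [1,0.0373,0.004,0.0127,0],
    [1,0.0411,0.0044,0.0133,0],
    [1,0.0448,0.0048,0.0139,0],
    [1,0.0448,0.0048,0.0139,0]
  ]
}}

```text
t: 11.2
tcp_pos: [0.5599, 0.0736, 0.1137]
tool_rot: [0.0, 0.999, 0.053, 0.002]
wrist_force: [-3.8, 0.7, 10.6]
finger_gap: 0.998
gripper_force: 5.5
```

```bash
python3 - <<'E'
from h import *
import cv2
st()
im=grab_frame("side")[100:290,180:420]
cv2.imwrite("pics/s3.png",cv2.cvtColor(cv2.resize(im,None,fx=3,fy=3,interpolation=cv2.INTER_CUBIC),cv2.COLOR_RGB2BGR))
E
```

```text
t 11.2 ledge xy -0.038 -0.0026 z 0.1137 yaw 6.04 F -3.66 1.07 10.56 T [ 0.01  0.48 -0.01]
```

View pics/s3.png

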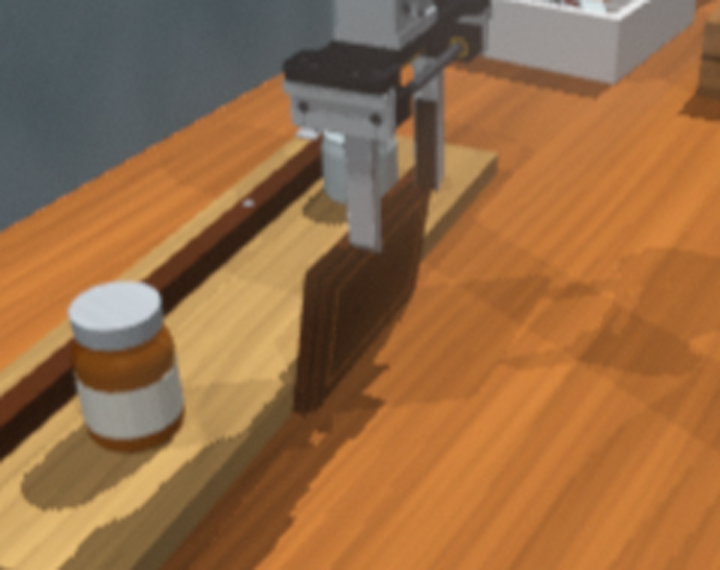

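The board stands at about 80°. The fingertips are resting on the step of its raised field at about (365,245), hence the upward force. I'll raise them slightly, then push past vertical.

Call:
{"op": "play_rows", "data": {
  "steps": [
    [1,0,0,0.0013,0],
    [1,0,0,0.0027,0],
    [1,0,0,0.004,0],
    [1,0,0,0.004,0]
  ]
}}

```text
t: 11.58
tcp_pos: [0.558, 0.0734, 0.1144]
tool_rot: [0.0, 0.999, 0.053, 0.0]
wrist_force: [0.2, -0.3, 0.1]
finger_gap: 1.001
gripper_force: 0.1
```

```bash
python3 -c "from h import *;st()"
```

```text
t 11.58 ledge xy -0.0399 -0.0026 z 0.1144 yaw 6.04 F 0.21 -0.35 0.08 T [ 0.    0.02 -0.08]
```

Converted, 0.01 m / 0.75 = 0.0133, 0.008 m / 0.75 = 0.0107.

Call:
{"op": "play_rows", "data": {
  "steps": [
    [1,0.0027,0.0003,0.0013,0],
    [1,0.0053,0.0005,0.0027,0],
    [1,0.008,0.0008,0.004,0],
    [1,0.0107,0.0011,0.004,0],
    [1,0.0133,0.0013,0.004,0],
    [1,0.0133,0.0013,0.004,0]
  ]
}}

```text
t: 12.08
tcp_pos: [0.5682, 0.0745, 0.1175]
tool_rot: [0.0, 0.999, 0.053, 0.0]
wrist_force: [-0.1, -1.3, 0.6]
finger_gap: 1.0
gripper_force: 0.1
```

```bash
python3 - <<'E'
from h import *
import cv2
st()
im=grab_frame("side")[100:290,180:420]
cv2.imwrite("pics/s4.png",cv2.cvtColor(cv2.resize(im,None,fx=3,fy=3,interpolation=cv2.INTER_CUBIC),cv2.COLOR_RGB2BGR))
E
```

```text
t 12.08 ledge xy -0.0296 -0.0026 z 0.1175 yaw 6.04 F -0.22 -1.27 0.64 T [ 0.04  0.07 -0.04]
```

View pics/s4.png

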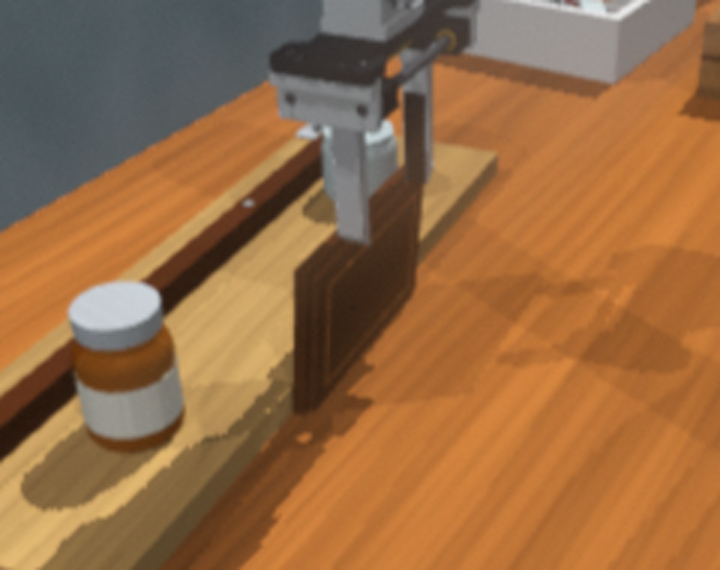

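The board is nearly vertical and the fingertips are on its upper lip. I'll keep pushing gently.

Converted, 0.012 m / 0.75 = 0.016, 0.011 m / 0.75 = 0.0147.

Call:
{"op": "play_rows", "data": {
  "steps": [
    [1,0.0027,0.0003,0,0],
    [1,0.0053,0.0005,0,0],
    [1,0.008,0.0008,0,0],
    [1,0.0107,0.0011,0,0],
    [1,0.0133,0.0013,0,0],
    [1,0.0147,0.0015,0,0],
    [1,0.016,0.0016,0,0],
    [1,0.016,0.0016,0,0]
  ]
}}

```text
t: 12.8
tcp_pos: [0.5797, 0.0757, 0.1175]
tool_rot: [0.0, 0.999, 0.053, -0.0]
wrist_force: [-1.3, -0.6, -1.0]
finger_gap: 1.001
gripper_force: 0.1
```

```bash
python3 -c "from h import *;st()"
```

```text
t 12.8 ledge xy -0.0181 -0.0026 z 0.1175 yaw 6.04 F -1.31 -0.44 -1.01 T [ 0.04  0.04 -0.03]
```

Converted, 0.004 m / 0.75 = 0.0053, 0.003 m / 0.75 = 0.004.

Call:
{"op": "play_rows", "data": {
  "steps": [
    [1,0.0013,0.0001,0,0],
    [1,0.0027,0.0003,0,0],
    [1,0.004,0.0004,0,0],
    [1,0.0053,0.0005,0,0],
    [1,0.0053,0.0005,0,0]
  ]
}}

```text
t: 13.22
tcp_pos: [0.5838, 0.0761, 0.1175]
tool_rot: [0.0, 0.999, 0.053, 0.0]
wrist_force: [-0.6, 0.0, 0.8]
finger_gap: 0.998
gripper_force: 0.2
```

```bash
python3 -c "from h import *;st()"
```

```text
t 13.22 ledge xy -0.0139 -0.0027 z 0.1175 yaw 6.04 F -0.62 0.1 0.8 T [-0.02  0.04 -0.03]
```

Converted, 0.024 m / 0.75 = 0.032, 0.02 m / 0.75 = 0.0267.

Call:
{"op": "play_rows", "data": {
  "steps": [
    [1,0.0027,0.0003,0,0],
    [1,0.0053,0.0005,0,0],
    [1,0.008,0.0008,0,0],
    [1,0.0107,0.0011,0,0],
    [1,0.0133,0.0013,0,0],
    [1,0.016,0.0017,0,0],
    [1,0.0187,0.002,0,0],
    [1,0.0213,0.0023,0,0],
    [1,0.024,0.0025,0,0],
    [1,0.0267,0.0028,0,0],
    [1,0.0293,0.0031,0,0],
    [1,0.032,0.0033,0,0],
    [1,0.032,0.0033,0,0]
  ]
}}

```text
t: 14.3
tcp_pos: [0.6082, 0.0786, 0.1175]
tool_rot: [0.0, 0.999, 0.053, 0.0]
wrist_force: [0.2, 0.5, -0.7]
finger_gap: 1.003
gripper_force: 0.0
```

```bash
python3 - <<'E'
from h import *
import cv2
st()
im=grab_frame("side")[100:290,180:420]
cv2.imwrite("pics/s5.png",cv2.cvtColor(cv2.resize(im,None,fx=3,fy=3,interpolation=cv2.INTER_CUBIC),cv2.COLOR_RGB2BGR))
E
```

```text
t 14.3 ledge xy 0.0106 -0.0028 z 0.1175 yaw 6.04 F 0.27 0.5 -0.68 T [-0.02  0.02  0.04]
```

View pics/s5.png

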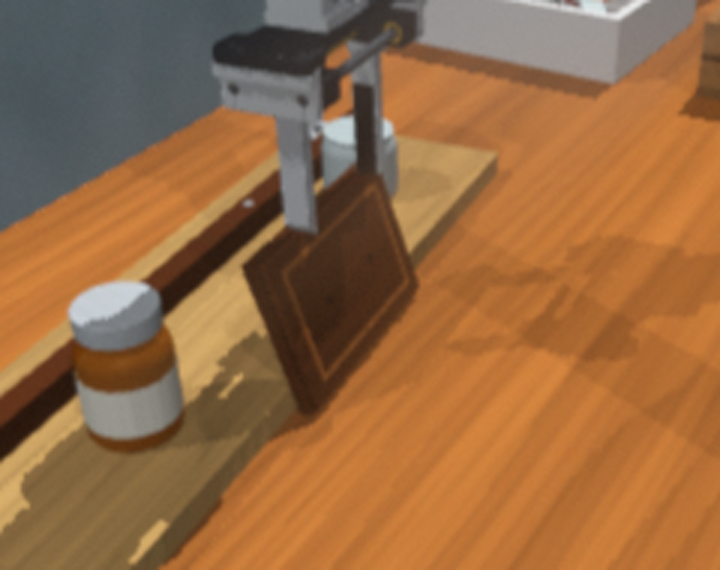

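The board leans about 20° past vertical over the ledge edge. I'll keep pushing along the arc.

Converted, 0.02 m / 0.75 = 0.0267, 0.018 m / 0.75 = 0.024.

Call:
{"op": "play_rows", "data": {
  "steps": [
    [1,0.0027,0.0003,-0.0013,0],
    [1,0.0053,0.0005,-0.0027,0],
    [1,0.008,0.0008,-0.004,0],
    [1,0.0107,0.0011,-0.0053,0],
    [1,0.0133,0.0013,-0.0067,0],
    [1,0.016,0.0016,-0.008,0],
    [1,0.0187,0.0019,-0.0093,0],
    [1,0.0213,0.0021,-0.0107,0],
    [1,0.024,0.0024,-0.0127,0],
    [1,0.0267,0.0027,-0.0147,0],
    [1,0.0267,0.0027,-0.0147,0]
  ]
}}

```text
t: 15.27
tcp_pos: [0.6278, 0.0806, 0.106]
tool_rot: [0.0, 0.999, 0.053, -0.0]
wrist_force: [-0.3, 0.1, -0.1]
finger_gap: 1.0
gripper_force: 0.0
```

```bash
python3 -c "from h import *;st()"
```

```text
t 15.27 ledge xy 0.0303 -0.0028 z 0.106 yaw 6.04 F -0.31 0.15 -0.1 T [ 0.05 -0.02 -0.07]
```

Call:
{"op": "play_rows", "data": {
  "steps": [
    [1,0.0027,0.0003,-0.0027,0],
    [1,0.0053,0.0005,-0.0053,0],
    [1,0.008,0.0008,-0.008,0],
    [1,0.0107,0.0011,-0.0107,0],
    [1,0.0133,0.0013,-0.0133,0],
    [1,0.0133,0.0013,-0.0133,0]
  ]
}}

```text
t: 15.77
tcp_pos: [0.6378, 0.0815, 0.0959]
tool_rot: [0.0, 0.999, 0.053, -0.0]
wrist_force: [-0.3, 0.2, -0.6]
finger_gap: 0.998
gripper_force: 0.0
```

```bash
python3 - <<'E'
from h import *
import cv2
st()
im=grab_frame("side")[100:290,180:420]
cv2.imwrite("pics/s6.png",cv2.cvtColor(cv2.resize(im,None,fx=3,fy=3,interpolation=cv2.INTER_CUBIC),cv2.COLOR_RGB2BGR))
E
```

```text
t 15.77 ledge xy 0.0403 -0.0029 z 0.0959 yaw 6.04 F -0.26 0.24 -0.56 T [ 0.03 -0.04 -0.04]
```

View pics/s6.png

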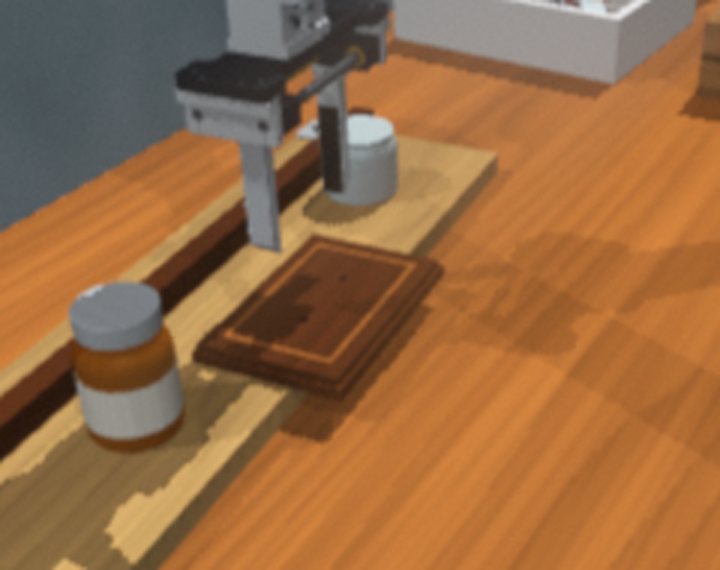

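The board lies face up and flat on the ledge, overhanging the front. Now I'll bring the fingers back and down in front of it.

Converted, -0.1196 m / 0.75 = -0.1595, -0.08 m / 0.75 = -0.1067.

Call:
{"op": "play_rows", "data": {
  "steps": [
    [1,-0.0267,-0.0027,0,0],
    [1,-0.0667,-0.0067,0,0],
    [1,-0.1067,-0.0107,0,0],
    [1,-0.14,-0.0147,0,0],
    [1,-0.1595,-0.0168,0,0],
    [1,-0.1595,-0.0168,0,0],
    [1,-0.1595,-0.0168,-0.0267,0],
    [1,-0.1595,-0.0168,-0.06,0],
    [1,-0.1595,-0.0168,-0.0827,0],
    [1,-0.1595,-0.0168,-0.0933,0],
    [1,-0.1595,-0.0168,-0.0933,0],
    [1,-0.1595,-0.0168,-0.0933,0]
  ]
}}

```text
t: 16.82
tcp_pos: [0.519, 0.069, 0.0266]
tool_rot: [0.0, 0.999, 0.053, 0.0]
wrist_force: [-0.6, -0.4, 1.2]
finger_gap: 1.005
gripper_force: 0.0
```

```bash
python3 - <<'E'
from h import *
st()
for p in[(343,383),(440,263)]:
    q=w("side",(180+p[0]/3,100+p[1]/3),.032);print((q-O)@X,(q-O)@Y)
E
```

```text
t 16.82 ledge xy -0.0791 -0.0029 z 0.0266 yaw 6.04 F -0.68 -0.29 1.24 T [-0.01 -0.01  0.  ]
-0.03881603069256667 0.09004552845594058
-0.03789033414917249 -0.0817755970080551
```

Converted, 0.073 m / 0.75 = 0.0973, 0.053 m / 0.75 = 0.0707.

Call:
{"op": "play_rows", "data": {
  "steps": [
    [1,0.0133,0.0013,0,0],
    [1,0.0267,0.0027,0,0],
    [1,0.0347,0.0036,0,0],
    [1,0.0387,0.004,0,0],
    [1,0.0427,0.0045,0,0],
    [1,0.0467,0.0049,0,0],
    [1,0.0507,0.0053,0,0],
    [1,0.0547,0.0057,0,0],
    [1,0.0587,0.0063,0,0],
    [1,0.0627,0.0067,0,0],
    [1,0.0667,0.0071,0,0],
    [1,0.0707,0.0075,0,0],
    [1,0.0747,0.0079,0,0],
    [1,0.0787,0.0083,0,0],
    [1,0.0827,0.0088,0,0],
    [1,0.0867,0.0092,0,0],
    [1,0.0907,0.0096,0,0],
    [1,0.0947,0.01,0,0],
    [1,0.0973,0.0103,0,0],
    [1,0.0973,0.0103,0,0]
  ]
}}

```text
t: 18.48
tcp_pos: [0.5921, 0.0767, 0.0265]
tool_rot: [0.0, 0.999, 0.053, 0.001]
wrist_force: [-1.4, -0.2, -0.9]
finger_gap: 0.998
gripper_force: 0.3
```

Converted, 0.007 m / 0.75 = 0.0093, 0.006 m / 0.75 = 0.008.

Call:
{"op": "play_rows", "data": {
  "steps": [
    [1,0.002,0.0003,0,0],
    [1,0.004,0.0004,0,0],
    [1,0.006,0.0007,0,0],
    [1,0.008,0.0008,0,0],
    [1,0.0093,0.0009,0,0],
    [1,0.0093,0.0009,0,0]
  ]
}}

```text
t: 18.98
tcp_pos: [0.5985, 0.0774, 0.0265]
tool_rot: [0.0, 0.999, 0.053, 0.0]
wrist_force: [-1.9, 0.5, 0.9]
finger_gap: 1.006
gripper_force: 0.9
```

```bash
python3 -c "from h import *;st()"
```

```text
t 18.98 ledge xy 0.0008 -0.0029 z 0.0265 yaw 6.04 F -1.83 0.73 0.85 T [-0.    0.39 -0.  ]
```

Converted, 0.002 m / 0.75 = 0.0027, 0.001 m / 0.75 = 0.0013.

Call:
{"op": "play_rows", "data": {
  "steps": [
    [1,0.0013,0.0001,0,0],
    [1,0.0027,0.0003,0,0],
    [1,0.0027,0.0003,0,0]
  ]
}}

```text
t: 19.23
tcp_pos: [0.6002, 0.0776, 0.0265]
tool_rot: [0.0, 0.999, 0.053, 0.0]
wrist_force: [-2.4, -0.4, 1.5]
finger_gap: 1.001
gripper_force: 1.2
```

Converted, 0.0015 m / 0.75 = 0.002, 0.001 m / 0.75 = 0.0013.

Call:
{"op": "play_rows", "data": {
  "steps": [
    [1,0.0013,0.0001,0,0],
    [1,0.002,0.0003,0,0],
    [1,0.002,0.0003,0,0]
  ]
}}

```text
t: 19.48
tcp_pos: [0.6015, 0.0778, 0.0265]
tool_rot: [0.0, 0.999, 0.053, -0.0]
wrist_force: [-3.7, -0.1, 0.9]
finger_gap: 0.999
gripper_force: 1.4
```

```bash
python3 -c "from h import *;st()"
```

```text
t 19.48 ledge xy 0.0039 -0.0029 z 0.0265 yaw 6.04 F -3.66 0.25 0.89 T [-0.03  0.51  0.02]
```

Near the predicted stop (TCP x = +4 mm). I'll press a little further until the force shows it is seated.

Converted, 0.0015 m / 0.75 = 0.002, 0.001 m / 0.75 = 0.0013.

Call:
{"op": "play_rows", "data": {
  "steps": [
    [1,0.0013,0.0001,0,0],
    [1,0.002,0.0003,0,0],
    [1,0.002,0.0003,0,0]
  ]
}}

```text
t: 19.73
tcp_pos: [0.6016, 0.0778, 0.0265]
tool_rot: [0.0, 0.999, 0.053, -0.001]
wrist_force: [-5.6, -0.6, 3.7]
finger_gap: 0.996
gripper_force: 2.7
```

Converted, 0.0015 m / 0.75 = 0.002, 0.001 m / 0.75 = 0.0013.

Call:
{"op": "play_rows", "data": {
  "steps": [
    [1,0.0013,0.0001,0,0],
    [1,0.002,0.0003,0,0],
    [1,0.002,0.0003,0,0]
  ]
}}

```text
t: 19.98
tcp_pos: [0.6016, 0.0778, 0.0265]
tool_rot: [0.0, 0.999, 0.053, -0.003]
wrist_force: [-8.1, -1.6, 6.0]
finger_gap: 1.002
gripper_force: 3.9
```

```bash
python3 -c "from h import *;st()"
```

```text
t 19.98 ledge xy 0.0039 -0.0028 z 0.0265 yaw 6.06 F -8.18 -0.76 6.05 T [-0.32  1.49  0.  ]
```

Seated: x has stopped changing while the force rises. I'll back off straight and lift clear.

Converted, -0.19 m / 0.75 = -0.2533, -0.003 m / 0.75 = -0.004.

Call:
{"op": "play_rows", "data": {
  "steps": [
    [1,-0.004,-0.0004,0,0],
    [1,-0.0133,-0.0013,0,0],
    [1,-0.04,-0.004,0,0],
    [1,-0.08,-0.008,0,0],
    [1,-0.12,-0.012,0,0],
    [1,-0.12,-0.012,0.04,0],
    [1,-0.1333,-0.0133,0.0933,0],
    [1,-0.1733,-0.0173,0.1467,0],
    [1,-0.2133,-0.0213,0.2,0],
    [1,-0.2533,-0.0267,0.2133,0],
    [1,-0.2533,-0.0267,0.2133,0],
    [1,-0.2533,-0.0267,0.2133,0],
    [1,-0.2533,-0.0267,0.2133,0]
  ]
}}

```text
t: 21.07
tcp_pos: [0.4157, 0.0582, 0.1868]
tool_rot: [0.0, 0.999, 0.053, 0.002]
wrist_force: [-0.3, -0.7, 0.0]
finger_gap: 1.0
gripper_force: 0.0
```

```bash
python3 - <<'E'
from h import *
import cv2
st()
im=cv2.cvtColor(grab_frame("top"),cv2.COLOR_RGB2BGR)[60:250,170:460]
im=cv2.convertScaleAbs(im,alpha=1.6,beta=20)
cv2.imwrite("pics/top9.png",cv2.resize(im,None,fx=2.75,fy=2.75,interpolation=cv2.INTER_CUBIC))
E
```

```text
t 21.07 ledge xy -0.183 -0.0028 z 0.1868 yaw 6.02 F -0.32 -0.63 0.04 T [ 0.08 -0.03 -0.01]
```

View pics/top9.png

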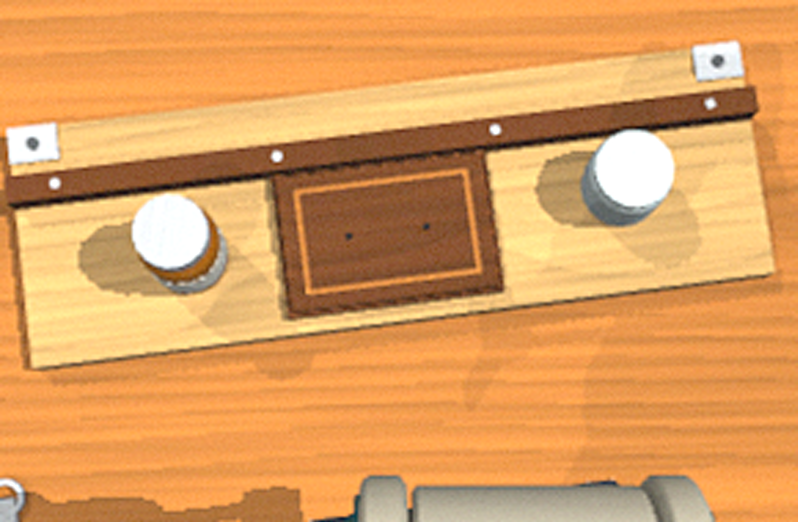

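The board lies face up, square and flush against the rail, between the jar and the tin. Neither the jar nor the tin has moved (jar cap at (171,232), tin at (634,168); the crop starts 40 rows higher than before).

```bash
python3 -c "from station import *;print(job_done())"
```

```text
the job is handed in; nothing more can be done
None
```

The drawer front is face up on the ledge, square against the rail between the jar and the tin, with the arm clear and nothing else disturbed; the job is handed in, but no verdict came back.

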